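# Check a siding's feeder with the two-pin track tester

### The job

One siding of this model railway needs a short-circuit check: first turn the red speed knob on the controller back to its zero stop so that the rails are dead. Then take the yellow two-pin tester from its cradle and hold it upright and square across the rails at the orange mark, one brass pin on each rail, pressing gently so that both spring pins sink about halfway and neither bottoms. Finish while still holding it there, and leave the two wagons and the signal where they stand.

Things in the scene. Friction and masses are not known exactly. Their poses are not given: they have to be found in the camera images.
- controller: Train controller, a dark box with aluminium top, 140 (its x) x 120 (its y) x 57 mm high, fixed to the board. Origin: centre of its underside; z up. The red speed knob stands on top, axis at x = 8, y = 0 mm; two lamps and a direction switch 12 mm high, not to be used, lie near the edge x = -54 mm.
- speed (a joint): Turn of the red speed knob, rad: 0 at the zero stop (hard), growing clockwise seen from above to 4.71; starts at 0.5 to 1.4. Zero it by turning anticlockwise seen from above. Friction 0.03 N m; it stays where left. At 0 the grip bar lies along the controller's x axis, white pointer towards -x at the red tick; at q the bar is turned by -q about z.
- speed_grip (a point): Point on the speed knob's vertical axis at the height to grip, 94 mm above the board. The knob is a disc 40 mm across with an upright grip bar across it: 38 mm long, 14 mm thick, its top 7 mm above this point and the disc's top 23 mm below it.
- dock: The tester's cradle, an open black socket fixed to the board, 52 (its x) x 94 (its y) mm, walls 30 mm high; the tester stands in it upright to a depth of 15 mm with 3 mm play all round. Origin: centre of its underside; z up.
- tester: Yellow two-pin tester, about 0.15 kg, upright in the cradle, axes along the cradle's. Origin: centre of the housing's underside, 15 mm above the board in the cradle; z up. Foot 22 (x) x 64 (y) mm, 26 mm high, shoulder 46 mm (y) up to 34 mm, then the handle to grip, 22 (x) x 30 (y) mm, up to 104 mm, lamp to 110. Two brass spring pins, tips 9 mm across, stick out 10 mm below at y = +24 and -24 mm.
- tester_tip (a point): Point of the tester midway between the tips of its two unpressed pins, 10 mm below the tester's origin.
- pin_left (a joint): How far the tester's pin at y = +24 mm is pressed in, m: 0 free, 0.008 bottomed. Spring: 0.5 N to start, 1.5 N at 4 mm, 2.5 N at the end, for each pin.
- pin_right (a joint): The same for the pin at y = -24 mm.
- tracks: Two parallel sidings on one fixed ballast bed. Origin: on the board midway between them; x along the rails, z up. Bed 8 mm high, 225 mm wide, from x = -240 to 420 mm. Centre lines at y = +62.5 and -62.5 mm; the two rails of each lie 24 mm either side of it, heads 3 mm wide, flat tops 19 mm above the board. Red buffer stops 58 mm high at x = -212 mm.
- mark: The orange mark, a sticker 22 mm along the track (its x) by 40 mm across (its y) on the sleepers between the two rails of one siding. Origin: its centre, underside 13 mm above the board, 6 mm below the rail tops; x along the rails. The pins belong on the two rails beside it, 24 mm either side of its centre.
- mark_blue: A blue mark of the same kind and size on the other siding, not to be used.
- van: Maroon covered wagon, 206 long (x) x 80 x 96 mm high, standing loose on one siding. Origin: at rail-top height under its centre. To be left alone.
- open_wagon: Grey open wagon, 206 long (x) x 80 x 72 mm high, standing loose on the other siding. Origin: at rail-top height under its centre. To be left alone.
- signal: Small colour-light signal, 36 mm square foot, 98 mm high, standing loose beside the ballast bed. Origin: centre of its underside. To be left alone.

How it is judged:
On the way, in this order (a step that is already met when the one before it is completed fails the run):
1. the speed knob is back at its zero stop (value of joint speed below 0.08 rad), for 0.2 s.
2. the tester is held upright and square across the rails at the orange mark, both pins pressed in part-way (value of joint speed below 0.08 rad and horizontal distance between tester_tip and mark below 0.01 m and angle between tester's own z axis and vertical below 0.12 rad and angle between the y axis of tester and the y axis of mark, either way round below 0.17 rad and value of joint pin_left between 0.0015 and 0.0072 m and value of joint pin_right between 0.0015 and 0.0072 m and contact force between tester and tracks between 1 and 8 N and contact force between the fingers and tester above 1 N), for 0.5 s.
At the end, for the whole second after the job is handed in: Knob within 0.08 rad of zero. Tester held still in the fingers: middle of its pins within 10 mm of the orange mark's centre (horizontally), within 0.12 rad of upright and 0.17 rad of square across the rails, each pin pressed in 1.5 to 7.2 mm, bearing on the track with 1 to 8 N (all of step 2 and linear speed of tester below 0.02 m/s); the arm keeps its last pose, push and grip.
It fails at once if the tester touches the track while the speed knob is not at zero (contact force between tester and tracks above 0.3 N and value of joint speed above 0.12 rad).
It fails at once if the tester is pressed hard on the track (over 15 N) (contact force between tester and tracks above 15 N).
It fails at once if a wagon or the signal is moved by more than 20 mm or tipped (distance of any of van, open_wagon, signal from where it was at the start of the episode above 0.02 m or angle between any of van, open_wagon, signal's own z axis and vertical above 0.35 rad).
It also fails if it takes over 61 s, if anything falls off the work surface, if the arm or the gripper's body presses on something with over 40 N, if the wrist force passes 120 N, or if a joint passes its speed limit or range.

### The arm

A 6-joint arm with a two-finger parallel gripper is mounted at the origin on the work surface. World frame = base frame: x ahead of the robot, y to its left, z up, the work surface at z = 0. Lengths are in m, angles in rad, forces in N, time in s.
With the tool pointing down it reaches from about 0.225 to 0.875 m from the base axis. Payload 3.4 kg.
Tool frame: the origin (TCP) lies on the centre line of the jaws, within the pads' length; the fingertips stand 22 mm ahead of it and the grasp point (between the pads) lies 3 mm ahead of it; z points along the fingers, y is the line along which they close (so a half turn about z gives the same grasp; the last joint's range is limited). The gripper opens to 85 mm and grips with 20 to 120 N. Pads are 22 mm wide; open, the fingers measure 114 mm over their backs; the gripper's body (76 mm by 85 mm) begins 54 mm behind the grasp point. The pads swing forward as they close: fully open they stand 13 mm farther back than shut.
Start: joints at [1.134, 0.276, 1.505, -0, 1.361, -0.121], TCP at [0.179, 0.547, 0.253] pointing down, gripper open.
Joint ranges: [-2.89, 2.89], [-0.75, 2.08], [0.22, 2.7], [-1.18, 4.32], [0.11, 2.71], [-2.7, 2.7]. Speed limits (rad/s): [2.57, 2.57, 3.14, 3.14, 3.14, 3.14].

### API

Orientations are given as a unit quaternion [w, x, y, z].
In Python, from rig import manip, vision, job gives the robot as it stands (manip), with the cameras (vision) and the job (job).
- The arm moves only by the shell command python3 steer.py 'ROWS' [OPENING] [FORCE]. ROWS is a JSON list that holds a single list of rows (three levels of brackets), with 1 to 5 rows, each of 4 numbers: dx, dy, dz in m, then a turn about the tool's z in rad; each row shifts and turns the commanded pose from where the row before left it, along the tool's axes as they then stand; what a row does not reach is not made up. A row lasts 1/12 s, in which the tool goes at most 0.0417 m and 0.125 rad, less where a joint would pass 70% of its speed; a pose out of reach is approached as far as the arm can. OPENING is the finger opening in m, set as the command begins (- or left out keeps the last). The fingers move at their own pace and stop on an object; FORCE is the grip in N (left out, the last holds). Time passes only in rows, so rows that do not move let the fingers close. It prints the time, the measured TCP pose, the force, the opening and the grip force at its end. Input that does not fit is refused with a message, and nothing moves.
- manip.get_state(): the state, without advancing time (a new reading comes with each control period).
- vision.get_image(name): name is "side" or "top"; returns a dict with "img" (480x640x3 uint8, red, green, blue), "camera_matrix" (3x3 intrinsics, pixels), "k1" (the pictures are not rectified: a ray, as slopes to the right and down, at radius r is drawn at 1 + k1 r^2 times it, then the intrinsics apply), "T" (4x4, takes a point from camera to world coordinates). Camera axes: x right, y down, z forward; pixel columns grow to the right and rows downward; lengths in m; the calibration is good to about 2 mm. A picture is of the moment at which its call begins. There is no depth.
- job.sign_off(): hands the job in; it is judged then, once.
The state is a dict: "clock": time; "qpos": joint angles; "qd": joint speeds; "effort": joint torques, N m; "position": TCP position; "ee_rot": TCP orientation; "contact_force": force on the tool from outside, world axes, zero at the start; "moment": the same for the moment, N m; "width": finger opening in m; "gripper_force": force on a finger pad.
Only numpy, scipy, OpenCV 4.12 (cv2) and the standard library are available. Lean on these libraries where they do the work, as an engineer would, in place of code of your own. Each camera call takes 0.05 s, during which the arm holds its last target. There are 200 camera calls.

## Working session

There is one attempt and no reset: what is moved stays moved. The work goes in short steps, Python scripts to look and compute and a shell command to move; the robot and the scene stay as the last step left them, time stands still between calls to the robot, and variables do not carry over. Pictures are saved under pics/ and viewed, at most 10 in all, crops included, and the job is handed in when it is done.

```bash
ls; mkdir -p pics
cat > h.py <<'E'
import numpy as np, cv2, json
from rig import manip, vision, job
def snap(n):
    d=vision.get_image(n); return d
def unproj(d,uv,z):
    K=np.array(d["camera_matrix"]);T=np.array(d["T"]);out=[]
    for u,v in np.atleast_2d(uv):
        xd=np.array([(u-K[0,2])/K[0,0],(v-K[1,2])/K[1,1]]);x=xd.copy()
        for _ in range(30): x=xd/(1+d["k1"]*(x@x))
        r=T[:3,:3]@[x[0],x[1],1]; o=T[:3,3]; out.append(o+r*(z-o[2])/r[2])
    return np.array(out)
def proj(d,P):
    K=np.array(d["camera_matrix"]);T=np.array(d["T"])
    c=(np.atleast_2d(P)-T[:3,3])@T[:3,:3]; x=c[:,:2]/c[:,2:]
    x=x*(1+d["k1"]*(x**2).sum(1,keepdims=True)); return x*[K[0,0],K[1,1]]+[K[0,2],K[1,2]]
E
python3 - <<'E'
from h import *
for n in("top","side"):
    d=snap(n);cv2.imwrite(f"pics/{n}0.png",d["img"][:,:,::-1]);print(n,np.round(d["T"],3).tolist(),d["k1"],np.array(d["camera_matrix"]).tolist())
    np.save(f"pics/{n}0.npy",d,allow_pickle=True)
print(manip.get_state())
E
```

```text
pics
rig.py
steer.py
top [[0.024, -0.985, 0.171, 0.421], [-1.0, -0.025, -0.002, 0.012], [0.006, -0.171, -0.985, 1.074], [0.0, 0.0, 0.0, 1.0]] 0.01882008993742938 [[493.70239956701135, 0.0, 317.62124696990435], [0.0, 493.70239956701135, 235.92527120385657], [0.0, 0.0, 1.0]]
side [[0.97, -0.127, 0.207, 0.414], [-0.243, -0.525, 0.816, -0.725], [0.005, -0.842, -0.54, 0.559], [0.0, 0.0, 0.0, 1.0]] -0.07424889756316927 [[462.92980584656294, 0.0, 323.4269228875889], [0.0, 462.92980584656294, 237.1283469787871], [0.0, 0.0, 1.0]]
{'clock': 0.1, 'qpos': array([ 1.13400833e+00,  2.76508992e-01,  1.50598472e+00,  1.79534568e-05,
        1.36069526e+00, -1.20960890e-01]), 'qd': array([-0.00100951, -0.00017291, -0.00240913, -0.00092329, -0.00061192,
       -0.00167679]), 'effort': array([ 7.81313265e-04, -4.17698193e+01, -2.46404886e+01, -4.19760690e-04,
        5.83367670e-03,  4.36100180e-06]), 'position': array([0.17839391, 0.54618059, 0.25254785]), 'ee_rot': array([-2.28150400e-04,  1.57259871e-01,  9.87556933e-01, -7.64904671e-04]), 'contact_force': array([-0.02739424, -0.17155824,  0.11692647]), 'moment': array([-0.00992547, -0.00308132, -0.02769866]), 'gripper_force': 0.0, 'width': 0.08500331141700204}
```

View pics/top0.png

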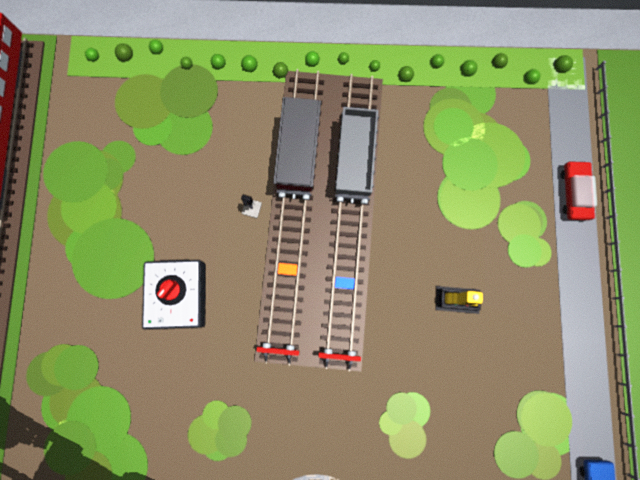

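View pics/side0.png

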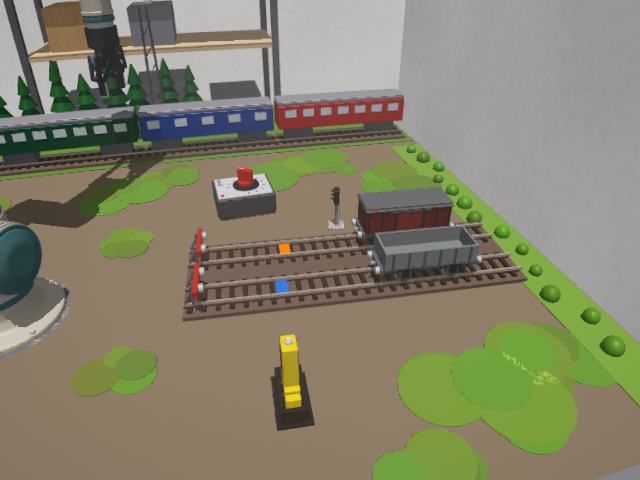

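The top view shows the orange mark at (287,269), the knob at (170,290), with the controller lamps on the robot's side, and the cradle at about (459,299). Next I measure by colour and zoom in.

```bash
cat > m.py <<'E'
from h import *
d=np.load("pics/top0.npy",allow_pickle=True).item(); s=np.load("pics/side0.npy",allow_pickle=True).item()
def blob(d,lo,hi,box):
    x0,y0,x1,y1=box;h=cv2.cvtColor(d["img"],cv2.COLOR_RGB2HSV)[y0:y1,x0:x1]
    m=cv2.inRange(h,lo,hi);n,l,st,c=cv2.connectedComponentsWithStats(m);k=1+st[1:,4].argmax()
    p=np.argwhere(l==k)[:,::-1]+[x0,y0];return p
for nm,lo,hi,b,z,bs in [("orange",(8,150,150),(22,255,255),(270,255,305,285),.0135,(260,230,310,260)),("blue",(100,120,100),(125,255,255),(325,270,360,295),.0135,(265,270,300,300))]:
    p=blob(d,lo,hi,b);q=blob(s,lo,hi,bs)
    print(nm,p.mean(0),unproj(d,p.mean(0),z)[0].round(4),"side",q.mean(0),unproj(s,q.mean(0),z)[0].round(4))
    w=unproj(d,p.astype(float),z)[:,:2].astype(np.float32)
    print(cv2.minAreaRect(w*1000))
p=blob(d,(0,150,100),(6,255,255),(150,270,192,310));w=unproj(d,p.astype(float),.101)[:,:2]
print("bar",len(p),w.mean(0),cv2.minAreaRect((w*1000).astype(np.float32)))
h=cv2.cvtColor(d["img"],cv2.COLOR_RGB2HSV)[255:335,138:204]
m=cv2.inRange(h,(0,0,150),(180,60,255));m=cv2.morphologyEx(m,cv2.MORPH_CLOSE,np.ones((3,3)))
n,l,st,c=cv2.connectedComponentsWithStats(m);k=1+st[1:,4].argmax();p=np.argwhere(l==k)[:,::-1]+[138,255]
print("ctrl",cv2.minAreaRect((unproj(d,p.astype(float),.057)[:,:2]*1000).astype(np.float32)))
p=blob(d,(20,150,100),(35,255,255),(430,280,490,315));print("yel",p.min(0),p.max(0))
cr=[cv2.resize(d["img"][y-40:y+40,x-50:x+50],(400,300),interpolation=cv2.INTER_CUBIC) for x,y in((172,295),(459,299),(300,270))]
cr.append(cv2.resize(s["img"][330:430,240:340],(400,300),interpolation=cv2.INTER_CUBIC))
cv2.imwrite("pics/crop0.png",np.vstack([np.hstack(cr[:2]),np.hstack(cr[2:])])[:,:,::-1])
E
python3 m.py
```

```text
orange [287.0969163  268.71365639] [0.5313 0.0736 0.0135] side [284.17 248.02] [0.5324 0.0772 0.0135]
((531.212890625, 73.59066009521484), (41.23867416381836, 25.997331619262695), 85.66315460205078)
blue [344.35233161 282.74611399] [ 0.5041 -0.0502  0.0135] side [281.58992806 286.01438849] [ 0.5056 -0.0472  0.0135]
((504.17852783203125, -50.51524353027344), (40.78352355957031, 21.928945541381836), 86.20932006835938)
bar 305 [0.47541307 0.29788629] ((475.7802429199219, 297.8401184082031), (40.528072357177734, 38.00524139404297), 75.5523910522461)
ctrl ((470.1873474121094, 306.6050109863281), (130.697998046875, 110.40992736816406), 3.2926158905029297)
yel [446 291] [482 306]
```

View pics/crop0.png

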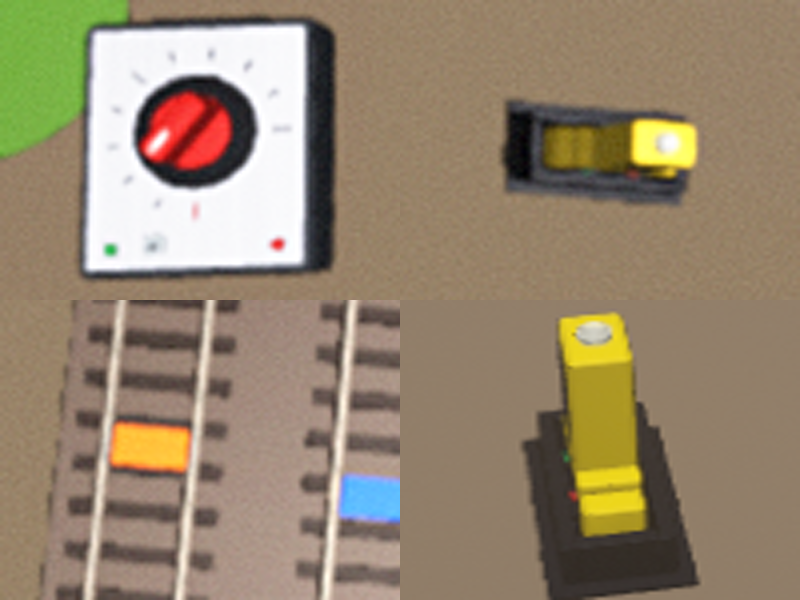

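```bash
cat > m2.py <<'E'
from m import *
from scipy.optimize import least_squares
def tri(a,b): return least_squares(lambda P:np.r_[proj(d,P)[0]-a,proj(s,P)[0]-b],[.5,0,.1]).x
print("lamp top",unproj(d,[475.75,297.1],.123),"side",unproj(s,[288.25,341],.123),"tri",tri([475.75,297.1],[288.25,341]))
I=d["img"].astype(int);sub=I[280:305,152:190]
ys,xs=np.where((sub.min(2)>150));print("white px",(xs+152).tolist(),(ys+280).tolist())
mk=(sub[:,:,0]>70)&(sub[:,:,0]<170)&(sub[:,:,1]<60)
W=unproj(d,np.array([161.25,292.1]),.1015)[0];print("ptr",W, np.degrees(np.arctan2(W[1]-.307,W[0]-.478)))
# R-channel picture of the knob
k=cv2.resize(d["img"][275:307,150:192],(630,480),interpolation=cv2.INTER_CUBIC)
k2=cv2.resize(s["img"][160:200,210:280],(630,360),interpolation=cv2.INTER_CUBIC)
def dr(img,dd,ox,oy,sc,q,c):
    a=np.pi+.03-q;u=np.array([np.cos(a),np.sin(a)]);v=np.array([-u[1],u[0]])
    P=[np.r_[np.array([.478,.307])+i*.019*u+j*.007*v,.101] for i,j in((1,1),(1,-1),(-1,-1),(-1,1))]
    cv2.polylines(img,[((proj(dd,P)-[ox,oy]+.5)*sc).astype(int)],True,c,1)
dr(k,d,150,275,15,.85,(0,255,0));dr(k2,s,210,160,9,.85,(0,255,0))
cv2.imwrite("pics/knob.png",cv2.resize(np.vstack([k,k2]),(420,560))[:,:,::-1])
E
python3 m2.py | tail -8
```

```text
blue [344.35233161 282.74611399] [ 0.5041 -0.0502  0.0135] side [281.58992806 286.01438849] [ 0.5056 -0.0472  0.0135]
((504.17852783203125, -50.51524353027344), (40.78352355957031, 21.928945541381836), 86.20932006835938)
bar 305 [0.47541307 0.29788629] ((475.7802429199219, 297.8401184082031), (40.528072357177734, 38.00524139404297), 75.5523910522461)
ctrl ((470.1873474121094, 306.6050109863281), (130.697998046875, 110.40992736816406), 3.2926158905029297)
yel [446 291] [482 306]
lamp top [[ 0.4743824  -0.29563779  0.123     ]] side [[ 0.47613701 -0.29755708  0.123     ]] tri [ 0.47573767 -0.29623039  0.12165394]
white px [152, 153, 154, 155, 156, 157, 158, 183, 184, 185, 186, 187, 188, 189, 152, 153, 154, 155, 156, 157, 184, 185, 186, 187, 188, 189, 152, 153, 154, 155, 156, 157, 185, 186, 187, 188, 189, 152, 153, 154, 155, 156, 185, 186, 187, 188, 189, 152, 153, 154, 155, 156, 186, 187, 188, 189, 152, 153, 154, 155, 186, 187, 188, 189, 152, 153, 154, 155, 186, 187, 188, 189, 152, 153, 154, 155, 186, 187, 188, 189, 152, 153, 154, 155, 186, 187, 188, 189, 152, 153, 154, 155, 186, 187, 1
[... 1997 characters left out ...]
8, 298, 298, 298, 298, 298, 298, 298, 298, 298, 299, 299, 299, 299, 299, 299, 299, 299, 299, 299, 299, 299, 299, 300, 300, 300, 300, 300, 300, 300, 300, 300, 300, 300, 300, 300, 300, 300, 300, 301, 301, 301, 301, 301, 301, 301, 301, 301, 301, 301, 301, 301, 301, 301, 301, 301, 301, 302, 302, 302, 302, 302, 302, 302, 302, 302, 302, 302, 302, 302, 302, 302, 302, 302, 302, 302, 302, 303, 303, 303, 303, 303, 303, 303, 303, 303, 303, 303, 303, 303, 303, 303, 303, 303, 303, 303, 303, 303, 303, 303, 303, 304, 304, 304, 304, 304, 304, 304, 304, 304, 304, 304, 304, 304, 304, 304, 304, 304, 304, 304, 304, 304, 304, 304, 304, 304, 304, 304, 304]
ptr [0.47043627 0.31236744 0.1015    ] 144.63941085146348
```

View pics/knob.png

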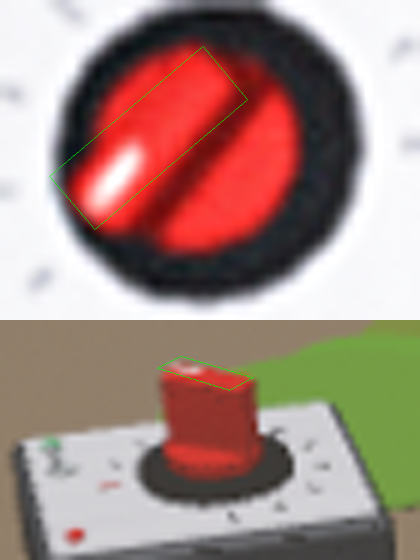

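The overlay shows the bar at yaw ≈141°, so q is about 0.7. The knob axis is near (0.478, 0.305).

```bash
cat > go.py <<'E'
import sys
from h import *
from scipy.spatial.transform import Rotation as R
# usage: go.py x y z yaw(deg of tool x) -> delta in tool axes
x,y,z,yaw=map(float,sys.argv[1:5]);s=manip.get_state();w,a,b,c=s["ee_rot"]
M=R.from_quat([a,b,c,w]).as_matrix();cy=np.arctan2(M[1,0],M[0,0])
dy=(np.radians(yaw)-cy+np.pi)%(2*np.pi)-np.pi
print("t %.2f"%s["clock"],"pos",s["position"].round(4),"yaw %.2f"%np.degrees(cy),"tilt %.4f"%np.arccos(-M[2,2]),"delta tool",(M.T@(np.array([x,y,z])-s["position"])).round(4),"turn %.3f"%-dy,"F",s["contact_force"].round(2),"M",s["moment"].round(3),"w %.4f g %.1f q6 %.2f"%(s["width"],s["gripper_force"],s["qpos"][5]))
E
python3 steer.py '[[[-0.036,-0.0137,0,0],[-0.036,-0.0137,0,0],[-0.036,-0.0137,0,0],[-0.036,-0.0137,0,0],[-0.036,-0.0137,0,0]]]'
python3 steer.py '[[[-0.036,-0.0137,0,0],[-0.036,-0.0137,0,0],[-0.036,-0.0137,0,0],[-0.036,-0.0137,0,0],[-0.036,-0.0137,0,0]]]'
python3 steer.py '[[[0,0,0.03,0.12],[0,0,0.03,0.12],[0,0,0.02,0.12],[0,0,0,0]]]'
python3 go.py .478 .305 .098 141
```

```text
clock: 0.52
position: [0.3292, 0.4242, 0.2529]
ee_rot: [-0.0, 0.157, 0.988, -0.0]
contact_force: [0.7, -0.2, -0.1]
width: 0.0856
gripper_force: 0.0
clock: 0.93
position: [0.4792, 0.303, 0.253]
ee_rot: [-0.0, 0.157, 0.988, -0.0]
contact_force: [0.7, 1.0, 0.3]
width: 0.0855
gripper_force: 0.0
clock: 1.27
position: [0.4754, 0.3026, 0.1684]
ee_rot: [-0.004, 0.333, 0.943, -0.004]
contact_force: [-0.8, -0.5, 0.6]
width: 0.085
gripper_force: 0.0
t 1.27 pos [0.4754 0.3026 0.1684] yaw 141.11 tilt 0.0106 delta tool [-0.0008  0.0042  0.0704] turn 0.002 F [-0.82 -0.54  0.57] M [-0.032  0.02   0.013] w 0.0850 g 0.0 q6 -0.45
```

```bash
python3 steer.py '[[[0,0.002,0.025,0],[0,0.001,0.02,0],[0,0,0.01,0],[0,0,0,0],[0,0,0,0]]]' >/dev/null; python3 go.py .478 .305 .098 141
python3 - <<'E'
from h import *
d=snap("side");cv2.imwrite("pics/s1.png",np.hstack([cv2.resize(d["img"][90:230,170:330],(480,420)),cv2.resize(snap("top")["img"][250:330,130:210],(320,420))])[:,:,::-1])
E
```

```text
t 1.68 pos [0.4803 0.3072 0.1189] yaw 141.37 tilt 0.0004 delta tool [ 0.0005 -0.0032  0.0209] turn 0.007 F [0.7  0.14 0.9 ] M [0.024 0.017 0.008] w 0.0855 g 0.0 q6 -0.45
```

View pics/s1.png

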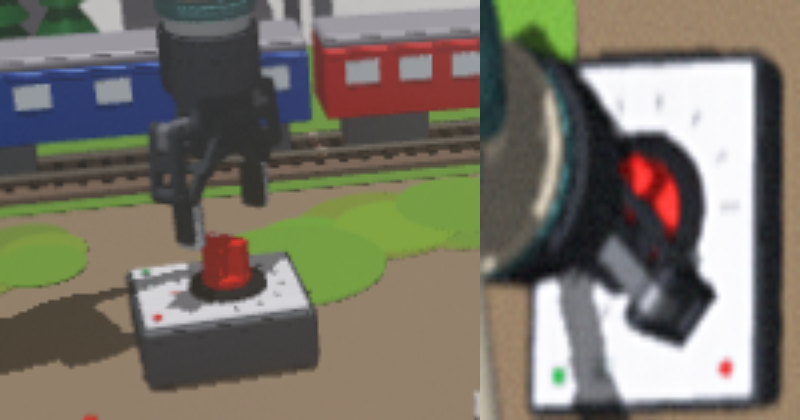

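The open jaws straddle the bar, so I lower and close with a moderate force.

```bash
python3 steer.py '[[[0,-0.003,0.01,0],[0,0,0.01,0],[0,0,0,0],[0,0,0,0],[0,0,0,0]]]' ; python3 steer.py '[[[0,0,0,0],[0,0,0,0],[0,0,0,0],[0,0,0,0],[0,0,0,0]]]' 0.0 30; python3 steer.py '[[[0,0,0,0],[0,0,0,0],[0,0,0,0],[0,0,0,0],[0,0,0,0]]]'; python3 go.py .478 .305 .098 141
```

```text
clock: 2.2
position: [0.4786, 0.3048, 0.0988]
ee_rot: [0.0, 0.331, 0.943, 0.0]
contact_force: [-0.5, 0.2, -0.2]
width: 0.0856
gripper_force: 0.0
clock: 2.62
position: [0.4783, 0.3046, 0.0984]
ee_rot: [0.0, 0.331, 0.943, 0.0]
contact_force: [0.3, 0.2, 0.1]
width: 0.0263
gripper_force: 0.0
clock: 3.03
position: [0.4802, 0.3062, 0.0989]
ee_rot: [0.001, 0.332, 0.943, 0.002]
contact_force: [2.4, 3.4, -1.3]
width: 0.0134
gripper_force: 36.3
t 3.03 pos [0.4802 0.3062 0.0989] yaw 141.25 tilt 0.0055 delta tool [ 0.001  -0.0023  0.0009] turn 0.004 F [ 2.42  3.42 -1.32] M [ 0.471 -0.41  -0.025] w 0.0134 g 36.3 q6 -0.45
```

```bash
python3 steer.py '[[[0,0.002,0,-0.1],[0,0,0,-0.1],[0,0,0,-0.1],[0,0,0,-0.1],[0,0,0,-0.05]]]' >/dev/null;python3 go.py .48 .306 .098 183;  python3 steer.py '[[[0,0,0,-0.05],[0,0,0,-0.05],[0,0,0,-0.05],[0,0,0,0]]]' >/dev/null;python3 go.py .48 .306 .098 183
```

```text
t 3.45 pos [0.4808 0.3072 0.0989] yaw 167.28 tilt 0.0038 delta tool [ 0.0006 -0.0014  0.0009] turn -0.274 F [0.79 3.18 0.78] M [ 0.257 -0.276 -0.057] w 0.0132 g 36.5 q6 -0.90
t 3.78 pos [0.4809 0.3075 0.0989] yaw 175.68 tilt 0.0043 delta tool [ 0.0008 -0.0016  0.0009] turn -0.128 F [ 1.95  3.83 -0.72] M [ 0.624 -0.346  0.022] w 0.0131 g 36.5 q6 -1.05
```

```bash
for i in 1 2 3; do echo; done; python3 steer.py '[[[0,0.001,0,-0.05],[0,0,0,0],[0,0,0,0]]]' >/dev/null;python3 go.py .48 .306 .098 183;  python3 steer.py '[[[0,0,0,-0.04],[0,0,0,0],[0,0,0,0]]]' >/dev/null;python3 go.py .48 .306 .098 183;python3 steer.py '[[[0,0,0,-0.04],[0,0,0,0],[0,0,0,0]]]' >/dev/null;python3 go.py .48 .306 .098 183
```

```text
t 4.03 pos [0.4809 0.3077 0.0989] yaw 178.42 tilt 0.0033 delta tool [ 0.0008 -0.0017  0.0009] turn -0.080 F [3.67 2.63 1.18] M [ 0.322 -0.557 -0.008] w 0.0132 g 36.6 q6 -1.10
t 4.28 pos [0.4809 0.3078 0.0989] yaw -179.31 tilt 0.0034 delta tool [ 0.0009 -0.0018  0.0009] turn -0.040 F [3.9  3.76 0.54] M [ 0.441 -0.682 -0.001] w 0.0134 g 36.7 q6 -1.14
t 4.53 pos [0.4809 0.3079 0.0989] yaw -177.02 tilt 0.0035 delta tool [ 0.001  -0.0018  0.0009] turn -0.000 F [3.79 3.62 0.93] M [ 0.463 -0.652 -0.039] w 0.0132 g 36.7 q6 -1.18
```

```bash
for r in 1; do python3 steer.py '[[[0,0,0,-0.04],[0,0,0,0],[0,0,0,0]]]' >/dev/null;python3 go.py .48 .306 .098 183; done;  python3 steer.py '[[[0,0,0,-0.04],[0,0,0,0],[0,0,0,0]]]' >/dev/null;python3 go.py .48 .306 .098 183;python3 steer.py '[[[0,0,0,-0.04],[0,0,0,0],[0,0,0,0]]]' >/dev/null;python3 go.py .48 .306 .098 183
```

```text
t 4.78 pos [0.4809 0.3079 0.0989] yaw -174.92 tilt 0.0037 delta tool [ 0.0011 -0.0018  0.0009] turn 0.036 F [4.11 3.33 0.75] M [ 0.487 -0.791 -0.849] w 0.0131 g 42.9 q6 -1.21
t 5.03 pos [0.4804 0.3079 0.099 ] yaw -172.58 tilt 0.0030 delta tool [ 0.0006 -0.0019  0.001 ] turn 0.077 F [3.08 3.31 3.74] M [ 0.632 -0.541 -0.98 ] w 0.0130 g 62.3 q6 -1.25
t 5.28 pos [0.4804 0.3079 0.099 ] yaw -170.38 tilt 0.0032 delta tool [ 0.0007 -0.0018  0.001 ] turn 0.116 F [2.71 3.16 4.58] M [ 0.604 -0.563 -1.814] w 0.0134 g 83.2 q6 -1.29
```

The moment jumped, so the knob is at its stop. I release, lift and check.

```bash
python3 steer.py '[[[0,0,0,0],[0,0,0,0],[0,0,0,0],[0,0,0,0],[0,0,0,0]]]' 0.085 >/dev/null; python3 steer.py '[[[0,0,-0.03,0],[0,0,-0.03,0],[0,0,-0.035,0],[0,0,-0.035,0],[0,0,-0.03,0]]]'>/dev/null; python3 go.py .4755 -.2965 .25 86.5
```

```text
t 6.12 pos [0.4793 0.3069 0.2604] yaw -170.00 tilt 0.0006 delta tool [ 0.1085 -0.5935  0.0105] turn 1.806 F [ 1.37 -0.51  0.13] M [ 0.059 -0.02  -0.004] w 0.0850 g 0.0 q6 -1.30
```

```bash
for k in a; do python3 steer.py '[[[0.0072,-0.0396,0,0],[0.0072,-0.0396,0,0],[0.0072,-0.0396,0,0],[0.0072,-0.0396,0,0],[0.0072,-0.0396,0,0]]]'; python3 steer.py '[[[0.0072,-0.0396,0,0],[0.0072,-0.0396,0,0],[0.0072,-0.0396,0,0],[0.0072,-0.0396,0,0],[0.0072,-0.0396,0,0]]]'; python3 steer.py '[[[0.0072,-0.0396,0,0],[0.0072,-0.0396,0,0],[0.0072,-0.0396,0,0],[0.0072,-0.0396,0,0],[0.0072,-0.0396,0,0]]]'; python3 steer.py '[[[0,0,0,0.12],[0,0,0,0.12],[0,0,0,0.12],[0,0,0,0.12],[0,0,0,0.12]]]'; python3 steer.py '[[[0,0,0,0.12],[0,0,0,0.12],[0,0,0,0.12],[0,0,0,0.12],[0,0,0,0.12]]]'; python3 steer.py '[[[0,0,0,0.12],[0,0,0,0.12],[0,0,0,0.12],[0,0,0,0.12],[0,0,0,0.12]]]'; done >/dev/null
python3 go.py .4755 -.2965 .2 86.5
python3 - <<'E'
from h import *
d=snap("top");s=snap("side")
a=cv2.resize(d["img"][250:330,130:210],(400,400),interpolation=cv2.INTER_CUBIC);b=cv2.resize(s["img"][150:220,200:290],(400,400),interpolation=cv2.INTER_CUBIC)
cv2.imwrite("pics/k2.png",np.hstack([a,b])[:,:,::-1])
E
```

```text
t 8.62 pos [ 0.4756 -0.2963  0.2579] yaw 86.52 tilt 0.0016 delta tool [-0.0002 -0.      0.0579] turn 0.000 F [-0.3  -0.86 -0.06] M [ 0.053 -0.027  0.003] w 0.0851 g 0.0 q6 -0.62
```

View pics/k2.png

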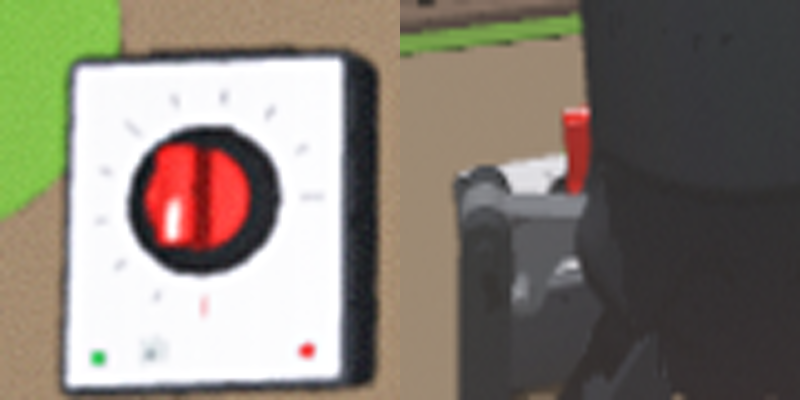

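The white pointer now lies along the controller's x axis towards the red tick at (204,305), so the knob is zeroed. Now the tester.

```bash
python3 steer.py '[[[0,0,0.04,0],[0,0,0.04,0],[0,0,0.035,0],[0,0,0,0],[0,0,0,0]]]'; python3 go.py .4755 -.2965 .094 86.5
python3 - <<'E'
from h import *
d=snap("top");s=snap("side")
a=cv2.resize(d["img"][240:340,420:520],(400,400),interpolation=cv2.INTER_CUBIC);b=cv2.resize(s["img"][280:430,220:370],(400,400),interpolation=cv2.INTER_CUBIC)
cv2.imwrite("pics/t1.png",np.hstack([a,b])[:,:,::-1])
E
```

```text
clock: 9.13
position: [0.4751, -0.2958, 0.1419]
ee_rot: [-0.002, 0.726, 0.688, -0.0]
contact_force: [0.9, 0.7, -1.0]
width: 0.0851
gripper_force: 0.0
t 9.13 pos [ 0.4751 -0.2958  0.1419] yaw 86.97 tilt 0.0049 delta tool [-0.0008  0.0007  0.0479] turn 0.008 F [ 0.91  0.72 -0.99] M [-0.045 -0.019 -0.031] w 0.0851 g 0.0 q6 -0.63
```

View pics/t1.png

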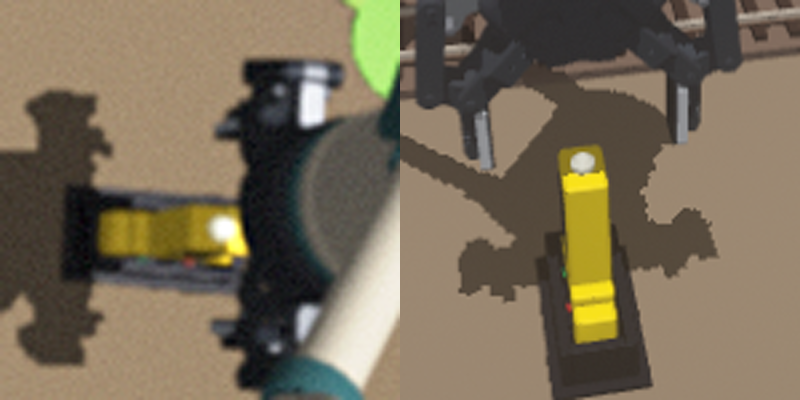

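The jaws bracket the handle centrally (lamp at crop (582,160), pads at 485 and 680). Now I lower and grip.

```bash
python3 steer.py '[[[-0.0008,0,0.02,0],[0,0,0.02,0],[0,0,0.008,0],[0,0,0,0],[0,0,0,0]]]'; python3 steer.py '[[[0,0,0,0],[0,0,0,0],[0,0,0,0],[0,0,0,0],[0,0,0,0]]]' 0 40 >/dev/null; python3 steer.py '[[[0,0,0,0],[0,0,0,0],[0,0,0,0],[0,0,0,0],[0,0,0,0]]]'; python3 go.py .4755 -.2965 .094 86.5
```

```text
clock: 9.65
position: [0.477, -0.2981, 0.0968]
ee_rot: [0.001, 0.726, 0.688, 0.0]
contact_force: [-0.2, -1.0, 1.6]
width: 0.0849
gripper_force: 0.0
clock: 10.48
position: [0.4764, -0.2976, 0.0957]
ee_rot: [0.0, 0.726, 0.687, 0.0]
contact_force: [-0.5, -0.1, 4.5]
width: 0.0217
gripper_force: 40.0
t 10.48 pos [ 0.4764 -0.2976  0.0957] yaw 86.85 tilt 0.0008 delta tool [ 0.0011 -0.0009  0.0017] turn 0.006 F [-0.52 -0.13  4.45] M [0.025 0.127 0.04 ] w 0.0217 g 40.0 q6 -0.63
```

```bash
python3 steer.py '[[[0,0,-0.01,0],[0,0,-0.02,0],[0,0,-0.03,0],[0,0,-0.035,0],[0,0,-0.035,0]]]'; python3 go.py .5318 .075 .22 86.5
```

```text
clock: 10.9
position: [0.4752, -0.2967, 0.2258]
ee_rot: [-0.002, 0.726, 0.687, -0.0]
contact_force: [0.3, -0.4, -2.2]
width: 0.0216
gripper_force: 39.4
t 10.90 pos [ 0.4752 -0.2967  0.2258] yaw 86.85 tilt 0.0032 delta tool [0.3742 0.0361 0.0065] turn 0.006 F [ 0.3  -0.43 -2.2 ] M [-0.048 -0.036 -0.118] w 0.0216 g 39.4 q6 -0.63
```

```bash
python3 steer.py '[[[0.02,0.002,0,0],[0.037,0.0036,0,0],[0.037,0.0036,0,0],[0.037,0.0036,0,0],[0.037,0.0036,0,0]]]'>/dev/null; python3 steer.py '[[[0.037,0.0036,0,0],[0.037,0.0036,0,0],[0.037,0.0036,0,0],[0.037,0.0036,0,0],[0.037,0.0036,0,0]]]'>/dev/null; python3 steer.py '[[[0.02,0.002,0.02,0],[0,0,0.03,0],[0,0,0.025,0],[0,0,0,0],[0,0,0,0]]]' ; python3 go.py .5318 .075 .14 86.4
python3 - <<'E'
from h import *
for n,(y,x) in {"top":(215,237),"side":(160,204)}.items():
    d=snap(n);np.save(f"pics/{n}1.npy",d,allow_pickle=True)
    globals()[n]=cv2.resize(d["img"][y:y+120,x:x+100 if n=="top" else x+160],(400,480) if n=="top" else (400,300),interpolation=cv2.INTER_CUBIC)
side=cv2.copyMakeBorder(side,0,180,0,0,cv2.BORDER_CONSTANT)
cv2.imwrite("pics/a1.png",np.hstack([top,side])[:,:,::-1])
E
```

```text
clock: 12.15
position: [0.5316, 0.0732, 0.1492]
ee_rot: [-0.002, 0.726, 0.688, -0.002]
contact_force: [0.5, 0.2, -0.9]
width: 0.0219
gripper_force: 39.8
t 12.15 pos [0.5316 0.0732 0.1492] yaw 86.87 tilt 0.0043 delta tool [0.0018 0.0001 0.0092] turn 0.008 F [ 0.47  0.19 -0.93] M [-0.015  0.017 -0.01 ] w 0.0219 g 39.8 q6 0.06
```

View pics/a1.png

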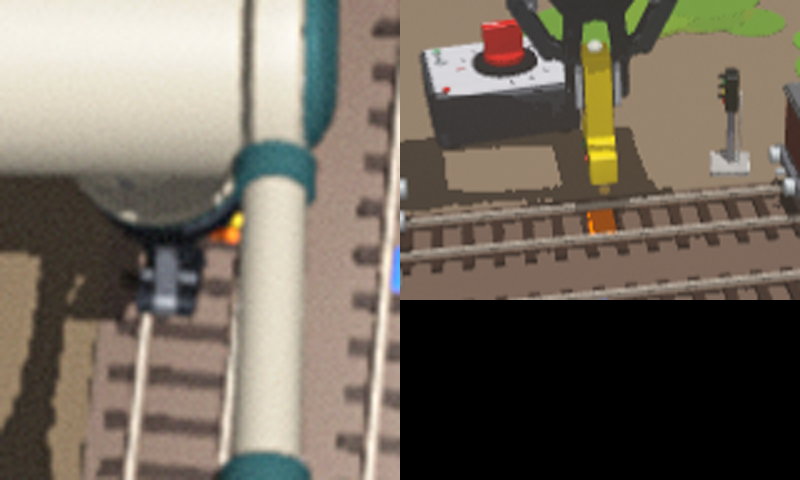

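Run:
```python
from h import *
s=np.load("pics/side1.npy",allow_pickle=True).item()
c=np.array([.5316,.0732]);a=np.radians(86.87);u=np.array([np.cos(a),np.sin(a)])
p=np.r_[c-.024*u,.0585];print(proj(s,p),"obs 285.6 235.6 (middle of the visible tip)")
print(unproj(s,[285.6,235.6],.0595), p)
h=cv2.cvtColor(s["img"],cv2.COLOR_RGB2HSV)[205:237,260:310];m=cv2.inRange(h,(20,150,60),(35,255,255));q=np.argwhere(m)[:,::-1]+[260,205];print("foot px",q.min(0),q.max(0))
n=u*-.032
P=[np.r_[c-.032*u+k*.011*np.array([u[1],-u[0]]),z] for z in(.0685,.0945) for k in(-1,1)];print(proj(s,P))
```

```text
[[284.6338877  237.13601899]] obs 285.6 235.6 (middle of the visible tip)
[[0.53293919 0.05286977 0.0595    ]] [0.53028956 0.0492358  0.0585    ]
foot px [277 205] [290 233]
[[279.37422061 235.56759599]
 [290.44572411 234.48532825]
 [278.7621574  224.27417108]
 [290.00753968 223.2165969 ]]
```

The tester hangs upright over the mark, with the two camera offsets agreeing to within 2 mm. Lowering gently.

```bash
python3 steer.py '[[[0,0,0.012,0.004],[0,0,0.012,0],[0,0,0.008,0],[0,0,0,0],[0,0,0,0]]]'>/dev/null; python3 go.py .531 .0735 .1057 86.4; python3 steer.py '[[[0,0,0,0],[0,0,0,0]]]'>/dev/null; python3 go.py .531 .0735 .1057 86.4
```

```text
t 12.67 pos [0.5335 0.0728 0.1191] yaw 86.59 tilt 0.0011 delta tool [ 0.0006 -0.0025  0.0134] turn 0.003 F [-0.53 -0.04 -1.14] M [0.02  0.05  0.029] w 0.0216 g 39.8 q6 0.07
t 12.83 pos [0.5338 0.073  0.1193] yaw 86.61 tilt 0.0021 delta tool [ 0.0004 -0.0028  0.0136] turn 0.004 F [-0.4   0.11 -1.15] M [-0.067  0.004  0.015] w 0.0216 g 39.8 q6 0.07
```

```bash
python3 steer.py '[[[0,-0.0025,0.005,0],[0,0,0.004,0],[0,0,0,0],[0,0,0,0]]]'>/dev/null; python3 go.py .531 .0735 .1057 86.4; python3 steer.py '[[[0,0,0.002,0],[0,0,0,0],[0,0,0,0]]]'>/dev/null; python3 go.py .531 .0735 .1057 86.4;  python3 steer.py '[[[0,0,0.0015,0],[0,0,0,0],[0,0,0,0]]]'>/dev/null; python3 go.py .531 .0735 .1057 86.4
```

```text
t 13.17 pos [0.5301 0.0732 0.1091] yaw 86.62 tilt 0.0009 delta tool [0.0003 0.0009 0.0034] turn 0.004 F [-0.58 -0.22 -0.42] M [ 0.04   0.219 -0.06 ] w 0.0214 g 40.1 q6 0.07
t 13.42 pos [0.5304 0.0732 0.1073] yaw 86.62 tilt 0.0003 delta tool [0.0003 0.0006 0.0016] turn 0.004 F [-0.62  0.28 -0.36] M [ 0.034  0.189 -0.036] w 0.0217 g 40.2 q6 0.07
t 13.67 pos [0.5305 0.0732 0.1059] yaw 86.62 tilt 0.0001 delta tool [0.0003 0.0005 0.0002] turn 0.004 F [-0.75  0.48  1.22] M [ 0.021  0.244 -0.013] w 0.0216 g 40.3 q6 0.07
```

```bash
for i in 1 2 3 4 5; do python3 steer.py '[[[0,0,0,0]]]'>/dev/null; python3 go.py .531 .0735 .1057 86.4 | grep -o 'pos.*yaw\|F.*w'|tr '\n' ' ';done
python3 - <<'E'
from h import *
d=snap("side");cv2.imwrite("pics/f1.png",cv2.resize(d["img"][205:270,244:324],(640,520),interpolation=cv2.INTER_CUBIC)[:,:,::-1])
E
```

```text
pos [0.5304 0.0732 0.1059] yaw F [-1.04 -0.93  1.43] M [0.023 0.161 0.002] w pos [0.5304 0.0732 0.1059] yaw F [-0.12  0.39  1.52] M [ 0.058  0.228 -0.032] w pos [0.5305 0.0732 0.1059] yaw F [-0.64  0.03  1.92] M [ 0.036  0.223 -0.012] w pos [0.5304 0.0732 0.1058] yaw F [-1.69 -0.97  1.9 ] M [ 0.002  0.172 -0.006] w pos [0.5305 0.0732 0.1058] yaw F [-0.79  0.8   1.3 ] M [ 0.036  0.191 -0.023] w
```

View pics/f1.png

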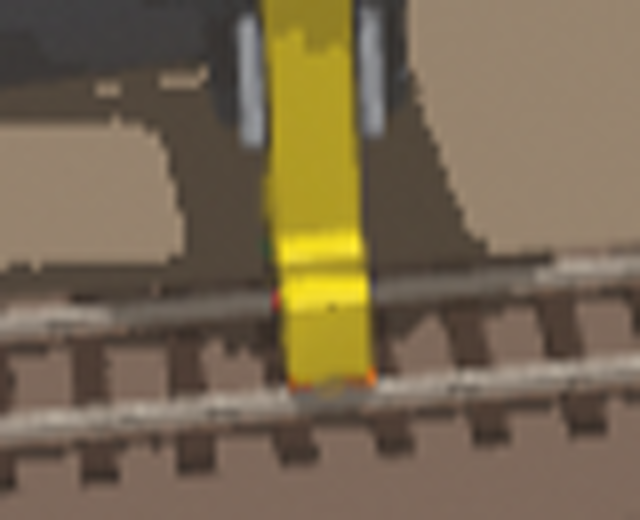

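The near pin sits on the rail at (330,395), with orange visible evenly on both sides of the foot. The net press is about 3 N, which puts both pins at about 4 mm.

```bash
python3 steer.py '[[[0,0,0,0],[0,0,0,0],[0,0,0,0],[0,0,0,0]]]'>/dev/null; python3 -c "
from rig import manip, vision, job
print(job.sign_off())"
```

```text
the job is handed in; nothing more can be done
None
```

I turned the knob back to its zero stop and handed the job in with the tester still held upright on the rails at the orange mark, pressing with about 3 N, which puts the pins about halfway in; no verdict came back.

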